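# Clear the jammed roller chute

### The arm

A 6-joint arm with a two-finger parallel gripper is mounted at the origin on a cart in front of the work surface, level with it; the furniture and walls round the work are solid. World frame = base frame: x ahead of the robot, y to its left, z up, the work surface at z = 0. Lengths are in mm, angles in rad, forces in N, time in s.
With the tool pointing down it reaches from about 400 to 925 mm from the base axis. Payload 12.5 kg.
Tool frame: the origin (TCP) lies midway between the tips of the shut fingers; the grasp point (between the pads) lies env.grasp_offset behind it (env.grasp_offset is the distance from the TCP to the grasp point, in mm); x points along the fingers, y is the direction in which the jaws open and shut, and the axes are right-handed (so a half turn about x gives the same grasp; the last joint's range is limited). The gripper opens to 95 mm and grips with 3 to 60 N. Pads are 20 mm wide; open, the fingers measure 119 mm over their backs; the gripper's body (75 mm by 180 mm) begins 59 mm behind the grasp point.
Start: joints at [-1.288, 0.491, 1.559, -0, 1.092, -0.106], TCP at [236.948, -578.362, 214.661] pointing down, gripper open.
Joint ranges: [-3.1, 3.1], [-0.84, 2.19], [0.05, 2.79], [-1.13, 4.28], [0.06, 2.93], [-2.69, 2.69]. Speed limits (rad/s): [2.22, 2.22, 2.79, 3.14, 3.14, 3.14].

### API

Orientations are given as [roll, pitch, yaw] about the fixed x, y, z axes, in that order (R = Rz(yaw) Ry(pitch) Rx(roll)).
In Python, from cell import env gives the robot as it stands.
- The arm moves only by the tool apply_moves, never from a script. Its arguments are lists of equal length, an entry for each row: "offset": the shift along the world's x, y, z in units of 25 mm (1.0 is 25 mm), a list of three; "yaw": the turn about the world's z in units of 6 degrees (1.0 is 6 degrees); "jaw": the closure, from -1 (fully open) to 1 (shut), so that 0 is half open. A call has 1 to 20 rows; each row is the pose to reach, as a shift and turn from the pose measured when the call began; what a row does not reach only later rows make up. A row lasts 1/8 s, in which the tool goes at most 62.5 mm and 10.7 degrees, less where a joint would pass 70% of its speed; a pose out of reach is approached as far as the arm can. A call with a gripper value outside its range is refused whole. The fingers move at their own pace and stop on an object; the grip force is fixed at half the most. Time passes only in rows, so rows that repeat a pose let the fingers close. It gives the time, the measured TCP pose, the force and the opening at its end, in the units of the state.
- env.state(): the state, without advancing time (a new reading comes with each control period).
- env.read_camera(name): name is "scene" or "top" or "wrist"; returns a dict with "frame" (420x560x3 uint8, red, green, blue), "fx", "fy", "cx", "cy" (pixels), "distortion" ([k1, k2, p1, p2, k3] as OpenCV has them; the pictures are not rectified), "xyz" and "rotation" of the camera in the world; the wrist camera has in their place "hand_eye" (4x4, takes a point from camera to tool coordinates, whose origin is the TCP and whose axes are the tool frame's). Camera axes: x right, y down, z forward; pixel columns grow to the right and rows downward; lengths in mm; the calibration is good to about 2 mm. A picture is of the moment at which its call begins: read the wrist's pose just before it. There is no depth.
- env.job_done(): hands the job in, once; it reports no verdict.
The state is a dict: "t": time; "joints": joint angles; "qvel": joint speeds; "tau": joint torques, N m; "eef_pos": TCP position; "tcp_rot": TCP orientation; "ft_force": force on the tool from outside, world axes, zero at the start; "moment": the same for the moment, N m; "opening": opening from 0.0 (shut) to 1.0 (fully open).
Only numpy, scipy, OpenCV 4.12 (cv2) and the standard library are available. Lean on these libraries where they do the work, as an engineer would, in place of code of your own. Each camera call takes 0.05 s, during which the arm holds its last target.

### The job

A steel post that does not belong there has got stuck under the height gate of the sloping feed chute and holds back the three rollers behind it. Lift the stuck post out and put it inside the navy open box, so that all three rollers roll down and queue up in the chute against its outlet stop.

Things in the scene. Friction and masses are not known exactly. Their poses are not given: they have to be found in the camera images.
- jam_post_grip (a point): On the stuck steel post's axis, 50 mm above its foot's underside, 25 mm below its top. Round shank 26 mm across on a foot 26 x 42 x 14 mm (42 mm = own y, across the chute); 75 mm tall, ~150 g. It stands square to the chute floor, top leaning 0.25 rad to the outlet; own z up the shank. Shank clear of the chute from 30 mm above the underside. A like post standing on the worktop is a bystander.
- reject_box: Navy open-topped box with dark windows in its walls, loose, 0.5 kg, 93 mm (own x) x 137 mm (own y) and 74 mm tall. Origin at the centre of its underside; floor 5 mm thick, walls 4 to 5 mm, clear inside 80 x 128 mm (the inside's centre is 1 mm towards own -x).
- chute: Fixed feed chute: aluminium channel, white floor, 220 mm long on a grey plate 240 x 75 mm; origin at the centre of the plate's underside, own z up. Floor 45 mm up at the middle, rises to own +x at 0.25 rad; outlet with 16 mm stop plate at the -x end. Channel 48 mm wide, walls 12 mm tall. Gate: dark bar across it on the outlet side of the post, 24 to 30 mm above the floor; rollers pass under, the post does not.
- last_roller (a point): Centre of the last (uppermost) of three loose aluminium rollers lying across the chute behind the post, each 20 mm in diameter, 44 mm long, 30 g. They roll down by themselves once the post is out. Queued at the stop, the last one's centre is 51 mm from the chute's origin along the chute's own -x, 42 mm above the worktop.
Mind the look-alikes: they are no part of the job. What is shaped like the part that bears jam_post_grip but red or yellow is not meant.

How it is judged:
By the outcome, as a careful person would: the job done as asked, in the order asked, and still so for the second after the job is handed in, with the robot touching nothing.
It also fails if it takes over 38 s, if anything falls off the work surface, if the arm or the gripper's body presses on something with over 40 N, if the wrist force passes 120 N, or if a joint passes its speed limit or range.

## Working session

There is one attempt and no reset: what is moved stays moved. The work goes in short steps, Python scripts to look and compute and a tool call to move; the robot and the scene stay as the last step left them, time stands still between calls to the robot, and variables do not carry over. Pictures are saved under pics/ and viewed, and the job is handed in when it is done.

Besides the shell and the picture viewer there is one more tool, called after "Emit:" as name(argument=value, ...) on one line, values as JSON. apply_moves: Moves the arm, as the interface text tells. Its arguments: {"type":"object","properties":{"offset":{"type":"array"},"yaw":{"type":"array"},"jaw":{"type":"array"}},"required":["offset","yaw","jaw"]}

```bash
ls; mkdir -p pics; cat > h.py <<'E'
import numpy as np, cv2
from cell import env
def cam(name):
    s=env.state(); c=env.read_camera(name); return s,c
def save(n,f): cv2.imwrite('pics/'+n+'.png',cv2.cvtColor(f,cv2.COLOR_RGB2BGR))
E
python3 - <<'E'
from h import *
s=env.state(); print(s, env.grasp_offset)
for n in('scene','top','wrist'):
    s,c=cam(n); save(n+'0',c['frame']); print(n,{k:v for k,v in c.items() if k!='frame'})
E
```

```text
pics
{'t': 0.0, 'joints': array([-1.28763921e+00,  4.91557779e-01,  1.55943676e+00, -7.95834785e-06,
        1.09170353e+00, -1.05589209e-01]), 'qvel': array([-2.04740303e-03, -2.88606382e-04, -3.20922586e-04, -8.10196076e-05,
        1.33302968e-03,  1.94684251e-04]), 'tau': array([-4.46565891e-04, -6.12646866e+01, -2.58178836e+01,  6.92107575e-02,
        4.82515327e-02, -1.07521271e-04]), 'eef_pos': array([ 236.85121852, -578.12447177,  214.06722703]), 'tcp_rot': array([-1.67000043,  1.56969089,  1.86034222]), 'ft_force': array([ 0.30493335, -0.02964397,  0.34152972]), 'moment': array([ 0.02265035, -0.0128081 , -0.00511671]), 'opening': 0.9978009643965405} 18.8
scene {'fx': 539.6727595208362, 'fy': 539.6727595208362, 'cx': 283.0685900195064, 'cy': 212.6591749082364, 'distortion': array([-0.00698691,  0.        ,  0.        ,  0.        ,  0.        ]), 'xyz': array([ -135.27974247, -1219.59197906,  1162.50419709]), 'rotation': array([-2.31299523e+00,  5.40638027e-04, -5.73531107e-01])}
top {'fx': 468.29510246487814, 'fy': 468.29510246487814, 'cx': 272.96972055072985, 'cy': 210.85459808187522, 'distortion': array([-0.12085587,  0.        ,  0.        ,  0.        ,  0.        ]), 'xyz': array([ 347.39362836, -206.23767855, 1412.84363074]), 'rotation': array([-3.00307751,  0.01432925, -1.57017648])}
wrist {'fx': 348.0150874748957, 'fy': 348.0150874748957, 'cx': 278.90928487837255, 'cy': 207.01758395523416, 'distortion': array([-0.06410244,  0.        ,  0.        ,  0.        ,  0.        ]), 'hand_eye': array([[ 4.74620257e-04, -2.79017807e-01,  9.60285811e-01,
        -1.71034062e+02],
       [ 9.99999887e-01,  9.52233808e-05, -4.66581073e-04,
        -2.59927939e-02],
       [ 3.87427664e-05,  9.60285923e-01,  2.79017820e-01,
        -7.80298155e+01],
       [ 0.00000000e+00,  0.00000000e+00,  0.00000000e+00,
         1.00000000e+00]])}
```

View pics/scene0.png

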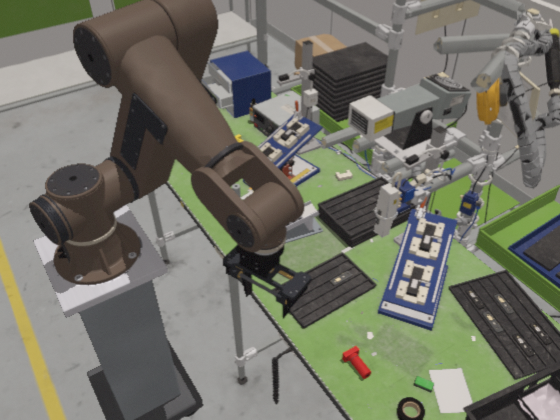

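View pics/top0.png

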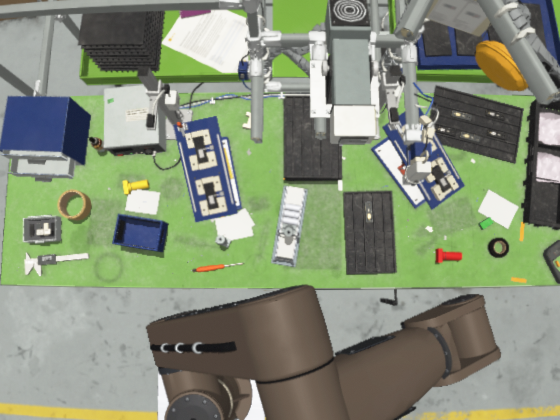

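View pics/wrist0.png

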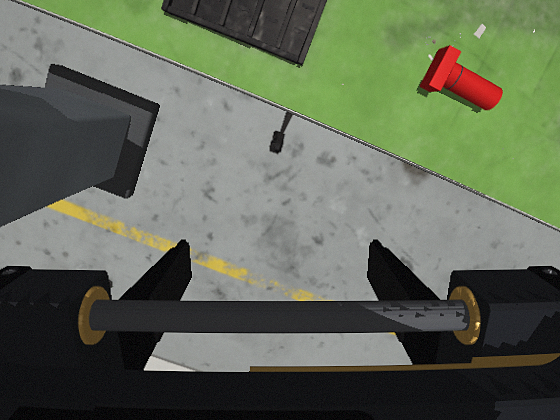

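The top view shows the chute at about (290,225) with a steel post at (288,232). A second steel post stands at (222,241), a navy open box is at (140,233), and the yellow and red posts are at (135,185) and (448,256). I'll enlarge to confirm these.

```bash
python3 - <<'E'
from h import *
f=cv2.imread('pics/top0.png')
cv2.imwrite('pics/c1.png',cv2.resize(f[175:275,255:325],None,fx=8,fy=8,interpolation=cv2.INTER_CUBIC)[:,:][0:800:1].copy()[:600] if 0 else cv2.resize(f[178:272,255:325],None,fx=6.3,fy=6.3,interpolation=cv2.INTER_CUBIC))
cv2.imwrite('pics/c2.png',cv2.resize(f[200:265,100:250],None,fx=5.3,fy=5.3,interpolation=cv2.INTER_CUBIC))
f=cv2.imread('pics/scene0.png')
cv2.imwrite('pics/c3.png',cv2.resize(f[120:250,220:340],None,fx=4.5,fy=4.5,interpolation=cv2.INTER_CUBIC))
E
```

```text
(no output)
```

View pics/c1.png

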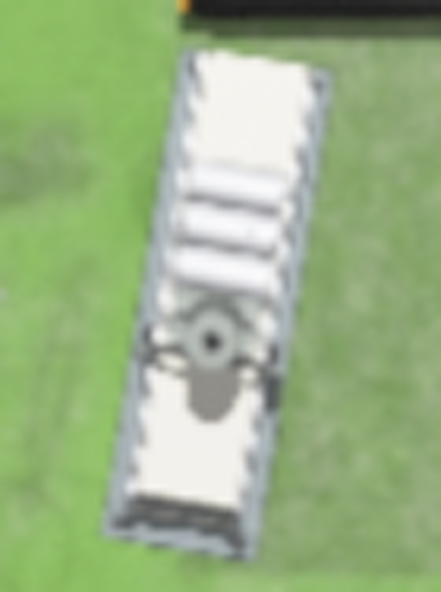

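View pics/c2.png

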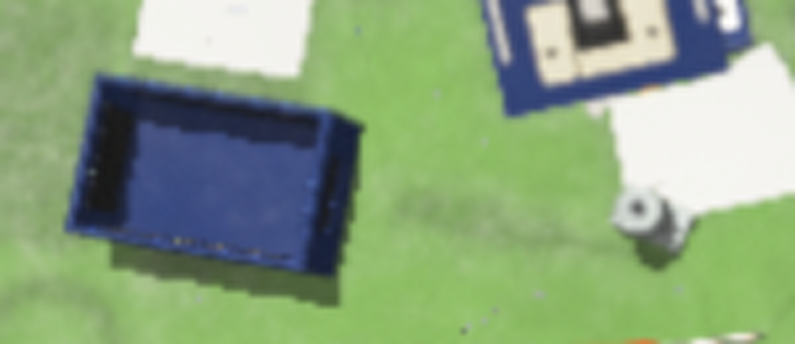

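View pics/c3.png

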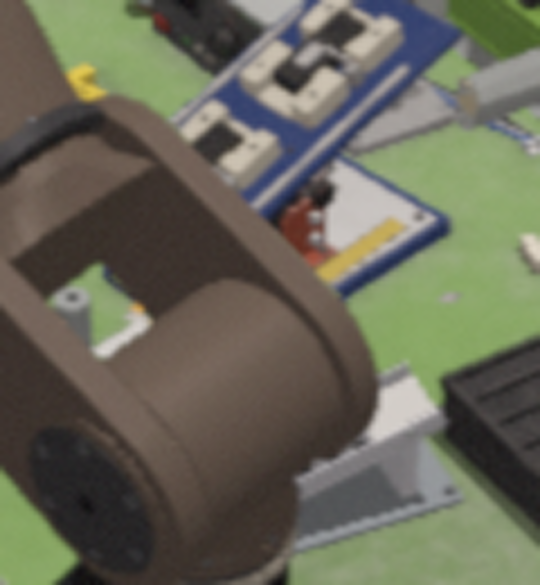

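```bash
cat >> h.py <<'E'
from scipy.spatial.transform import Rotation as Ro
def eul(r): return Ro.from_euler('xyz',r).as_matrix()
def pose(c,s=None):
    if 'xyz' in c: return eul(c['rotation']),np.array(c['xyz'])
    Rt=eul(s['tcp_rot']); H=np.array(c['hand_eye']); return Rt@H[:3,:3], Rt@H[:3,3]+s['eef_pos']
def ray(c,uv,s=None):
    K=np.array([[c['fx'],0,c['cx']],[0,c['fy'],c['cy']],[0,0,1]])
    p=cv2.undistortPoints(np.array(uv,float).reshape(-1,1,2),K,np.array(c['distortion'])).reshape(-1,2)
    R,t=pose(c,s); d=np.c_[p,np.ones(len(p))]@R.T
    return t,d
def onz(c,uv,z,s=None):
    t,d=ray(c,uv,s); return t+d*((z-t[2])/d[:,2])[:,None]
def proj(c,P,s=None):
    K=np.array([[c['fx'],0,c['cx']],[0,c['fy'],c['cy']],[0,0,1]]); R,t=pose(c,s)
    rv=cv2.Rodrigues(R.T)[0]; return cv2.projectPoints(np.array(P,float).reshape(-1,1,3),rv,-R.T@t,K,np.array(c['distortion']))[0].reshape(-1,2)
E
python3 - <<'E'
from h import *
np.set_printoptions(precision=1,suppress=True)
s,c=cam('top')
g=lambda x,y:(255+x/6.3,178+y/6.3)
b=lambda x,y:(100+x/5.3,200+y/5.3)
print('chute bottom corners z5',onz(c,[g(108,535),g(248,558)],5))
print('chute top corners z75',onz(c,[g(190,52),g(328,75)],75))
print('post top ~z100',onz(c,[g(212,341)],105))
print('box rim z74',onz(c,[b(98,75),b(330,110),b(325,272),b(70,232)],74))
Rt=eul(s['tcp_rot']); print(Rt)
E
```

```text
chute bottom corners z5 [[ 386.3 -183.6    5. ]
 [ 375.4 -250.     5. ]]
chute top corners z75 [[ 606.  -222.3   75. ]
 [ 595.2 -285.9   75. ]]
post top ~z100 [[ 469.5 -231.4  105. ]]
box rim z74 [[524.9 266.9  74. ]
 [505.4 135.1  74. ]
 [416.6 135.1  74. ]
 [437.7 279.1  74. ]]
[[-0.   0.4 -0.9]
 [ 0.  -0.9 -0.4]
 [-1.  -0.  -0. ]]
```

Stuck post: the one at (288,232), standing in the chute in front of the rollers and beside the gate. The post at (222,241) stands on the worktop, so it is the bystander, and the red and yellow ones are excluded. I'll move above the chute for a closer wrist view.

Emit:
apply_moves(offset=[[0.8,1.4,0.2],[1.6,2.8,0.4],[2.5,4.2,0.6],[3.4,5.6,0.8],[4.2,7,1],[5,8.4,1],[5.9,9.8,1],[6.8,11.2,1],[7.6,12.6,1],[8.2,13.6,1],[8.6,14,1],[8.6,14,1],[8.6,14,1]], yaw=[-0.5,-1,-1.5,-2,-2.5,-3,-3.5,-4,-4.5,-5,-5.3,-5.3,-5.3], jaw=[-1,-1,-1,-1,-1,-1,-1,-1,-1,-1,-1,-1,-1])

```text
t: 1.82
eef_pos: [451.6, -228.6, 239.2]
tcp_rot: [-1.287, 1.57, 1.689]
ft_force: [-0.6, 0.4, -0.6]
opening: 1.0
```

```bash
python3 - <<'E'
from h import *
np.set_printoptions(precision=3,suppress=True)
s,c=cam('wrist'); save('w1',c['frame']); print(s['t'],s['eef_pos'],s['joints'],s['qvel'],eul(s['tcp_rot'])[:,1])
s2,c2=cam('scene'); save('s1',c2['frame'])
f=c2['frame']
save('s1c',cv2.resize(f[60:330,130:430],None,fx=2.2,fy=2.2,interpolation=cv2.INTER_CUBIC))
E
```

```text
1.825 [ 451.585 -228.566  239.216] [-0.599  0.295  1.812  0.001  1.035  1.137] [-0.007 -0.     0.001  0.    -0.     0.003] [-0.165 -0.986 -0.001]
```

View pics/w1.png

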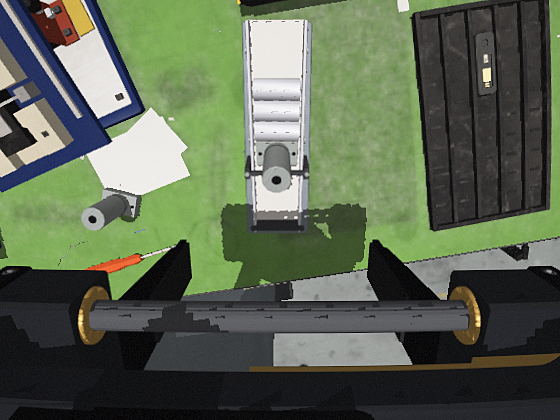

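View pics/s1c.png

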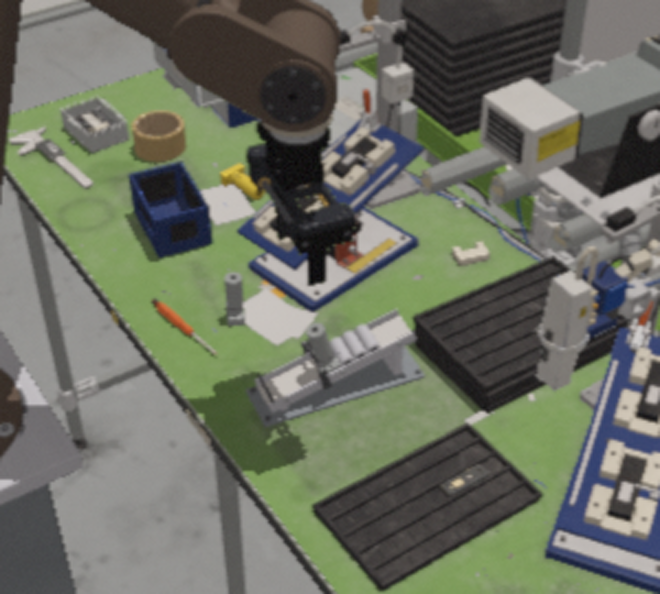

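```bash
python3 - <<'E'
import cv2
a=cv2.imread('pics/w1.png')[130:240,220:340]; b=cv2.imread('pics/s1.png')[195:255,235:335]
cv2.imwrite('pics/w1z.png',cv2.resize(a,None,fx=5,fy=5,interpolation=cv2.INTER_CUBIC))
cv2.imwrite('pics/s1z.png',cv2.resize(b,None,fx=8,fy=8,interpolation=cv2.INTER_CUBIC))
E
```

```text
(no output)
```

View pics/w1z.png

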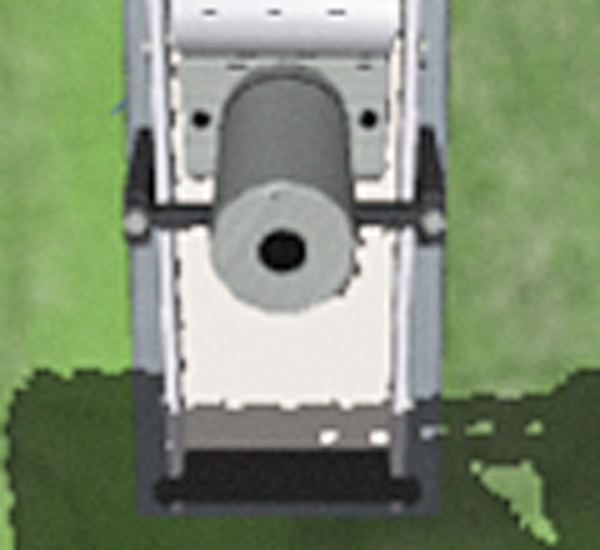

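View pics/s1z.png

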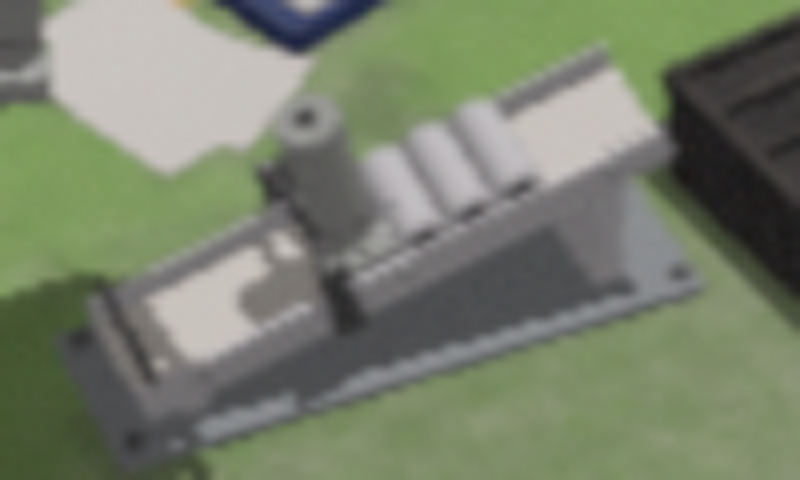

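```bash
cat > m.py <<'E'
from h import *
np.set_printoptions(precision=1,suppress=True)
s,c=cam('wrist'); s2,c2=cam('scene'); s3,c3=cam('top'); save('t1',c3['frame'])
f=lambda x,y,k,ox,oy:((x+.5)/k-.5+ox,(y+.5)/k-.5+oy)
obs=[(c,f(283,249.5,5,220,130),s),(c2,f(304,118,8,235,195),s2),(c3,f(212,341,6.3,255,178),s3)]
def tri(idx):
    A=np.zeros((3,3));b=np.zeros(3)
    for i in idx:
        t,d=ray(*[obs[i][0],[obs[i][1]],obs[i][2]]); d=d[0]/np.linalg.norm(d[0]); P=np.eye(3)-np.outer(d,d);A+=P;b+=P@t
    return np.linalg.solve(A,b)
for idx in([0,1],[0,2],[1,2],[0,1,2]): print(idx,tri(idx))
P=tri([0,1,2])
for o in obs: print(proj(o[0],[P],o[2]),o[1])
# chute plate corners in wrist at z~3 (bottom), axis direction
pl=onz(c,[f(137,512,5,220,130),f(437,515,5,220,130)],5,s); print('plate bottom corners',pl, np.linalg.norm(pl[1]-pl[0]))
# gate bolts
# scene plate corners z=5
q=onz(c2,[f(60,340,8,235,195),f(128,470,8,235,195),f(702,290,8,235,195)],4); print('scene plate',q)
e=pl[0]-pl[1]; print('chute y angle',np.degrees(np.arctan2(-e[0],e[1])))
e=q[2]-q[1]; print('chute x angle',np.degrees(np.arctan2(e[1],e[0])),np.linalg.norm(e))
E
python3 m.py
```

```text
[0, 1] [ 467.9 -229.1  112.4]
[0, 2] [ 469.4 -229.8  118.9]
[1, 2] [ 468.8 -229.5  112.5]
[0, 1, 2] [ 468.6 -229.5  112.9]
[[276.3 179.1]] (276.2, 179.5)
[[272.9 209.2]] (272.5625, 209.3125)
[[288.  232.2]] (288.23015873015873, 231.70634920634922)
plate bottom corners [[ 387.  -177.9    5. ]
 [ 373.9 -251.1    5. ]] 74.40720338484027
scene plate [[ 386.1 -182.6    4. ]
 [ 373.7 -254.7    4. ]
 [ 605.9 -292.6    4. ]]
chute y angle -10.13061643546578
chute x angle -9.277831656041199 235.29091644112654
```

The wrist view shows the post's top hole at (276,180), with the gate bar just on the outlet side and the three rollers above. All three views agree on a top at (468.6, -229.5, 113), against an expected height of about 114.6. The grip point is therefore about (474.5, -230.5, 90). I'll descend astride it.

Emit:
apply_moves(offset=[[0.5,0,-0.5],[0.92,-0.08,-1.2],[0.92,-0.08,-2.2],[0.92,-0.08,-3.2],[0.92,-0.08,-4.2],[0.92,-0.08,-5.2],[0.92,-0.08,-6],[0.92,-0.08,-6.5],[0.92,-0.08,-6.68],[0.92,-0.08,-6.68],[0.92,-0.08,-6.68]], yaw=[0,0,0,0,0,0,0,0,0,0,0], jaw=[-1,-1,-1,-1,-1,-1,-1,-1,-1,-1,-1])

```text
t: 3.45
eef_pos: [474.9, -230.8, 72.8]
tcp_rot: [-2.91, 1.57, 0.064]
ft_force: [0.1, -0.0, 1.0]
opening: 0.998
```

```bash
python3 - <<'E'
from h import *
s,c=cam('wrist'); save('w2',c['frame']); print(s['eef_pos'],s['ft_force'])
E
```

```text
[ 474.903226   -230.79237763   72.81915528] [ 0.06947542 -0.04366629  0.95491824]
```

View pics/w2.png

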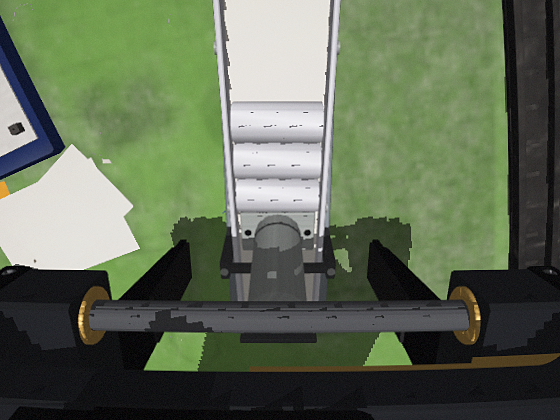

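The post sits centred between the open fingers at about (278,260), with no contact. I'll close the gripper.

Emit:
apply_moves(offset=[[0,0,0],[0,0,0],[0,0,0],[0,0,0],[0,0,0],[0,0,0],[0,0,0],[0,0,0]], yaw=[0,0,0,0,0,0,0,0], jaw=[1,1,1,1,1,1,1,1])

```text
t: 4.5
eef_pos: [474.8, -230.7, 72.8]
tcp_rot: [-2.728, 1.57, 0.247]
ft_force: [0.6, 0.2, 0.3]
opening: 0.27
```

Gripped at 25.7 mm, which matches the 26 mm shank. Now lift along the post's axis.

Emit:
apply_moves(offset=[[-0.08,0.01,0.4],[-0.19,0.03,0.8],[-0.29,0.05,1.2],[-0.39,0.06,1.6],[-0.49,0.08,2],[-0.6,0.1,2.5],[-0.7,0.12,3],[-0.7,0.12,3.8],[-0.7,0.12,4.8],[-0.7,0.12,5.4],[-0.7,0.12,5.6],[-0.7,0.12,5.6]], yaw=[0,0,0,0,0,0,0,0,0,0,0,0], jaw=[1,1,1,1,1,1,1,1,1,1,1,1])

```text
t: 6.0
eef_pos: [457.2, -227.6, 212.6]
tcp_rot: [-2.506, 1.57, 0.469]
ft_force: [-0.3, -0.1, -1.8]
opening: 0.273
```

```bash
python3 - <<'E'
from h import *
s,c=cam('wrist'); save('w3',c['frame']); print(s['eef_pos'],s['ft_force'],s['joints'])
s,c=cam('scene'); save('s3',cv2.resize(c['frame'][90:290,130:370],None,fx=3,fy=3,interpolation=cv2.INTER_CUBIC))
s,c=cam('top'); save('t3',c['frame'])
save('t3z',cv2.resize(c['frame'][200:265,100:250],None,fx=5,fy=5,interpolation=cv2.INTER_CUBIC))
E
```

```text
[ 457.1688783  -227.6156165   212.60187939] [-0.30072454 -0.1047555  -1.8027262 ] [-5.91672854e-01  3.31480474e-01  1.83756311e+00  7.26216258e-04
  9.72213375e-01  1.14548672e+00]
```

View pics/w3.png

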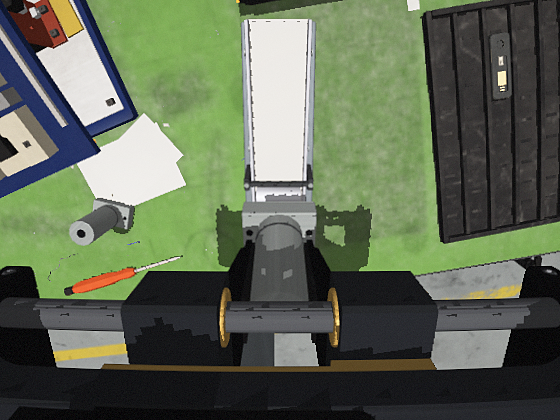

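View pics/s3.png

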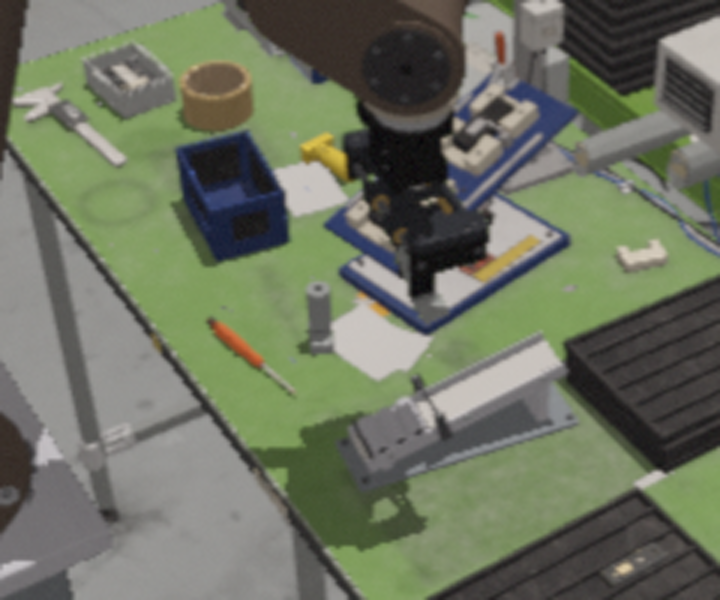

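View pics/t3z.png

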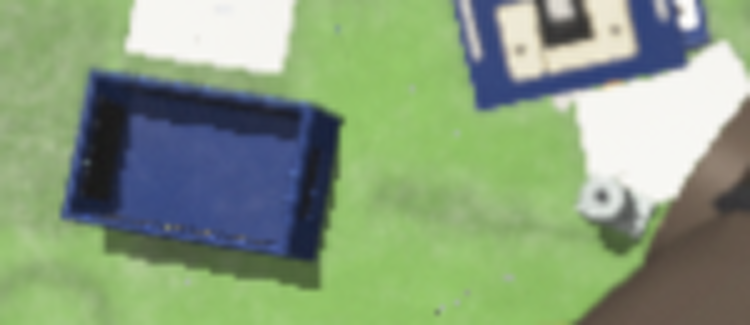

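The rollers have left the upper chute and now sit at the stop end. The post is held with its foot at (280,220). Next, measure the box rim.

```bash
cat > box.py <<'E'
from h import *
np.set_printoptions(precision=1,suppress=True)
s,c=cam('top'); s2,c2=cam('scene')
z=lambda x,y:((x+.5)/5-.5+100,(y+.5)/5-.5+200)
w=lambda x,y:((x+.5)/3-.5+130,(y+.5)/3-.5+90)
P=onz(c,[z(92,70),z(312,103),z(292,257),z(63,217)],74); print(P,np.linalg.norm(P-np.roll(P,-1,0),axis=1),P.mean(0))
Q=onz(c2,[w(178,148),w(250,133),w(289,195),w(211,214)],74); print(Q,np.linalg.norm(Q-np.roll(Q,-1,0),axis=1),Q.mean(0))
B=onz(c2,[w(219,257),w(287,239)],0);print('scene base near corners',B,np.linalg.norm(B[1]-B[0]))
for R in(P,): print(np.degrees([np.arctan2((R[0]-R[1])[0],(R[0]-R[1])[1]),np.arctan2((R[3]-R[2])[0],(R[3]-R[2])[1])]))
E
python3 box.py
```

```text
[[526.5 268.5  74. ]
 [507.  135.9  74. ]
 [417.5 144.9  74. ]
 [440.  282.2  74. ]] [134.   90.  139.1  87.6] [472.8 207.9  74. ]
[[438.6 278.   74. ]
 [523.5 259.7  74. ]
 [503.6 126.1  74. ]
 [414.  142.   74. ]] [ 86.9 135.1  91.  138.2] [469.9 201.5  74. ]
scene base near corners [[422.5 156.    0. ]
 [504.1 143.1   0. ]] 82.61774534841953
[8.4 9.3]
```

Top and scene agree on the box centre to about 5 mm, roughly (472,205), with a yaw of about -9°. I'll carry the post over it and refine with the wrist camera.

Emit:
apply_moves(offset=[[0,0.4,0.3],[0,1.2,0.6],[0,2.4,0.8],[0,3.8,0.8],[0,5.2,0.8],[0,6.6,0.8],[0,8,0.8],[0,9.4,0.8],[0,10.8,0.8],[0,12.2,0.8],[0,13.6,0.8],[0.1,15,0.8],[0.1,16.1,0.8],[0.1,16.9,0.8],[0.1,17.3,0.8],[0.1,17.3,0.8],[0.1,17.3,0.8]], yaw=[0,0,0,0,0,0,0,0,0,0,0,0,0,0,0,0,0], jaw=[1,1,1,1,1,1,1,1,1,1,1,1,1,1,1,1,1])

```text
t: 8.38
eef_pos: [459.5, 204.5, 232.3]
tcp_rot: [-1.26, 1.57, 1.714]
ft_force: [-0.6, 0.4, -2.0]
opening: 0.264
```

```bash
python3 - <<'E'
from h import *
s,c=cam('wrist'); save('w4',c['frame']); print(s['eef_pos'],s['ft_force'],s['joints'],eul(s['tcp_rot'])[:,1])
s,c=cam('scene'); save('s4',cv2.resize(c['frame'][90:290,130:370],None,fx=3,fy=3,interpolation=cv2.INTER_CUBIC))
s,c=cam('top'); save('t4',c['frame']);save('t4z',cv2.resize(c['frame'][178:272,255:325],None,fx=6.3,fy=6.3,interpolation=cv2.INTER_CUBIC))
E
```

```text
[459.46529782 204.49564166 232.3277793 ] [-0.60743422  0.43134448 -1.9675657 ] [2.86961993e-01 2.97752770e-01 1.82890610e+00 8.07613734e-04
 1.01483470e+00 2.02437040e+00] [-1.66262611e-01 -9.86081289e-01 -6.60008107e-04]
```

View pics/w4.png

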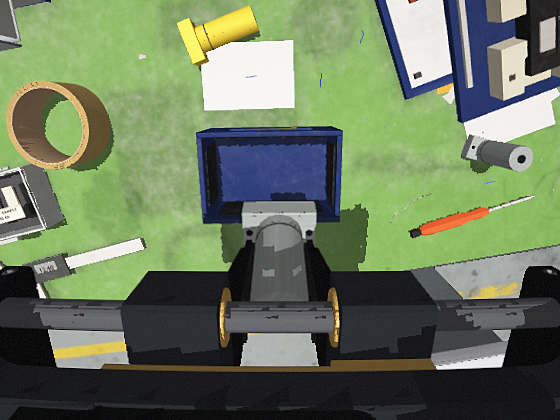

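View pics/s4.png

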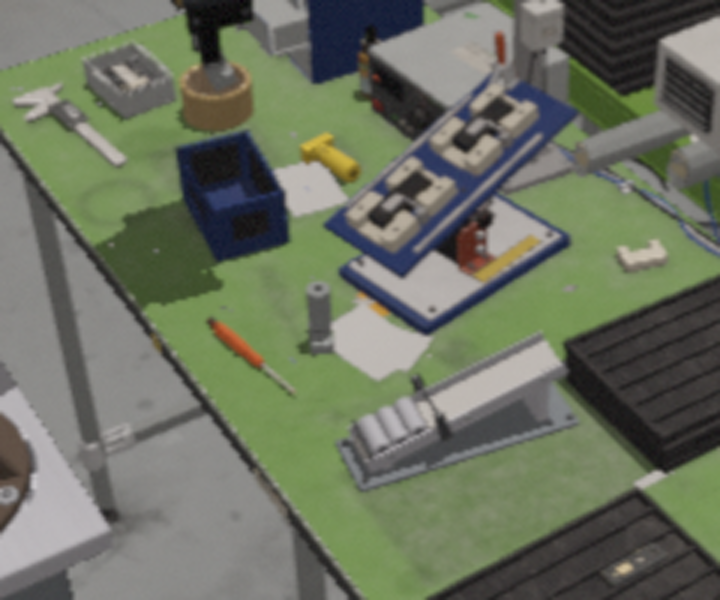

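View pics/t4z.png

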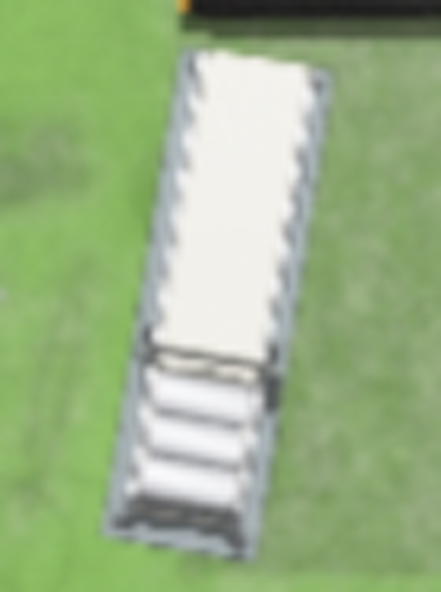

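Wrist view: box rim corners at about (198,131), (342,130), (340,220) and (203,222). The post's foot still overlaps the near wall. Scene and top views both show all three rollers queued at the stop.

```bash
python3 - <<'E'
from h import *
np.set_printoptions(precision=1,suppress=True)
s,c=cam('wrist')
f=c['frame']; save('w4z',cv2.resize(f[110:250,180:360],None,fx=4,fy=4,interpolation=cv2.INTER_CUBIC))
P=onz(c,[(198,131),(342,130),(340,220),(203,222)],74,s); print(P,np.linalg.norm(P-np.roll(P,-1,0),axis=1),P.mean(0))
for a,b in((0,1),(3,2)): print(np.degrees(np.arctan2((P[a]-P[b])[0],(P[a]-P[b])[1])))
print('foot corners at z~200',onz(c,[(244,202),(318,202)],205,s))
E
```

```text
[[527.6 269.2  74. ]
 [506.  136.8  74. ]
 [418.8 149.3  74. ]
 [439.5 284.7  74. ]] [134.2  88.1 137.   89.5] [473. 210.  74.]
9.250995051412785
8.697467348609495
foot corners at z~200 [[486.3 220.5 205. ]
 [479.  177.4 205. ]]
```

View pics/w4z.png

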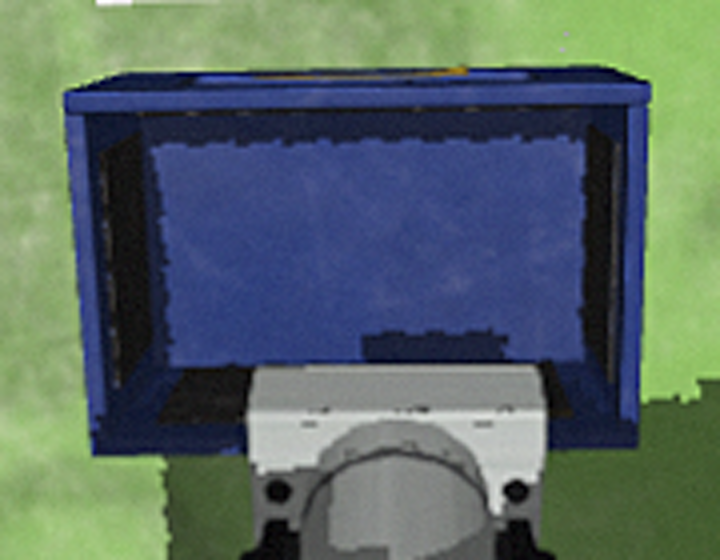

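The refined box centre is about (471.5, 208.5), and top and wrist agree within 2 mm. The foot sits 12 mm uphill of the TCP, so I aim the TCP at (461,210) and lower to z = 42.

Emit:
apply_moves(offset=[[0.06,0.22,-0.3],[0.06,0.22,-1],[0.06,0.22,-2],[0.06,0.22,-3],[0.06,0.22,-4],[0.06,0.22,-5],[0.06,0.22,-6],[0.06,0.22,-6.8],[0.06,0.22,-7.2],[0.06,0.22,-7.4],[0.06,0.22,-7.5],[0.06,0.22,-7.5],[0.06,0.22,-7.5]], yaw=[0,0,0,0,0,0,0,0,0,0,0,0,0], jaw=[1,1,1,1,1,1,1,1,1,1,1,1,1])

```text
t: 10.2
eef_pos: [461.4, 210.0, 45.2]
tcp_rot: [-2.035, 1.57, 0.939]
ft_force: [-0.4, -0.1, -1.1]
opening: 0.266
```

```bash
python3 - <<'E'
from h import *
s,c=cam('wrist'); save('w5',c['frame']); print(s['eef_pos'],s['ft_force'])
E
```

```text
[461.44272068 209.97913042  45.20170495] [-0.37473882 -0.06823399 -1.14729431]
```

View pics/w5.png

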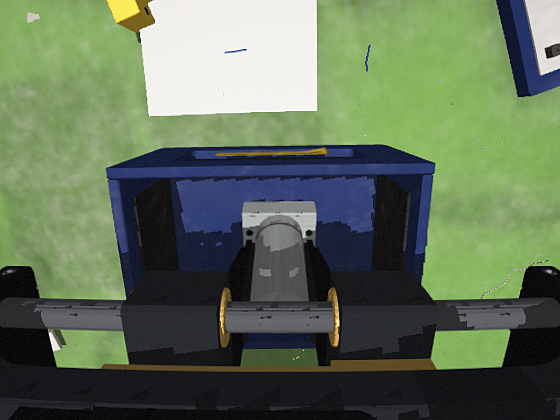

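The post is inside the box and clear of every wall, with no contact force. I'll lower the last 4 mm and open halfway.

Emit:
apply_moves(offset=[[0,0,-0.08],[0,0,-0.16],[0,0,-0.16],[0,0,-0.16],[0,0,-0.16],[0,0,-0.16],[0,0,-0.16],[0,0,-0.16]], yaw=[0,0,0,0,0,0,0,0], jaw=[1,1,1,0,0,0,0,0])

```text
t: 11.25
eef_pos: [461.4, 210.0, 41.2]
tcp_rot: [-1.994, 1.57, 0.98]
ft_force: [0.8, -0.2, 0.9]
opening: 0.497
```

```bash
python3 - <<'E'
from h import *
s,c=cam('wrist'); save('w6',c['frame']); print(s['eef_pos'],s['ft_force'],s['opening'])
E
```

```text
[461.40614763 209.96866501  41.1712913 ] [ 0.78758113 -0.18013382  0.89888152] 0.4969278053509619
```

View pics/w6.png

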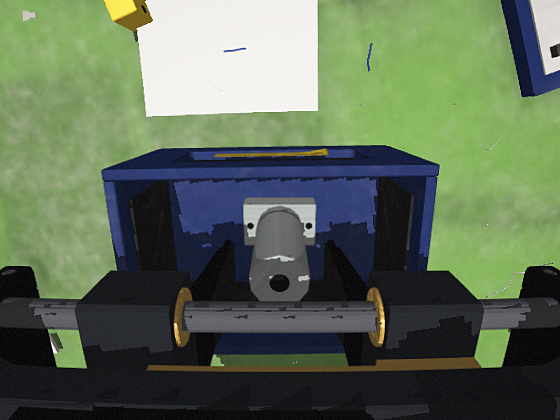

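The post has stood upright, free of the fingers, with its top hole at (279,284). I'll retract straight up, then away from the box.

Emit:
apply_moves(offset=[[0,0,0.4],[0,0,1],[0,0,2],[0,0,3],[0,0,4],[0,0,5],[0,0,6],[0,0,7],[0,0,8],[0,-1.5,8],[0,-3,8],[0,-4.5,8],[0,-6,8],[0,-6,8],[0,-6,8],[0,-6,8]], yaw=[0,0,0,0,0,0,0,0,0,0,0,0,0,0,0,0], jaw=[0,0,0,0,0,0,0,0,0,0,0,0,0,0,0,0])

```text
t: 13.3
eef_pos: [461.3, 60.7, 241.5]
tcp_rot: [-2.125, 1.569, 0.85]
ft_force: [-0.2, 0.1, 0.4]
opening: 0.498
```

```bash
python3 - <<'E'
from h import *
np.set_printoptions(precision=1,suppress=True)
s,c=cam('scene'); save('s7',cv2.resize(c['frame'][90:290,130:370],None,fx=3,fy=3,interpolation=cv2.INTER_CUBIC))
s,c=cam('top'); f=c['frame']; save('t7',np.hstack([cv2.resize(f[200:272,100:180],None,fx=5,fy=5,interpolation=cv2.INTER_CUBIC),cv2.resize(f[200:272,255:325],None,fx=5,fy=5,interpolation=cv2.INTER_CUBIC)]))
print(s['eef_pos'],s['ft_force'],s['t'])
d=np.array([.9857,-.1685]); o=np.array([498.4,-236.])
L=o-51*d; print('expected last roller px',proj(c,[[*L,42]]))
E
```

```text
[461.3  60.7 241.4] [ 0.9 -0.2  0.3] 13.35
expected last roller px [[286.9 241.4]]
```

View pics/s7.png

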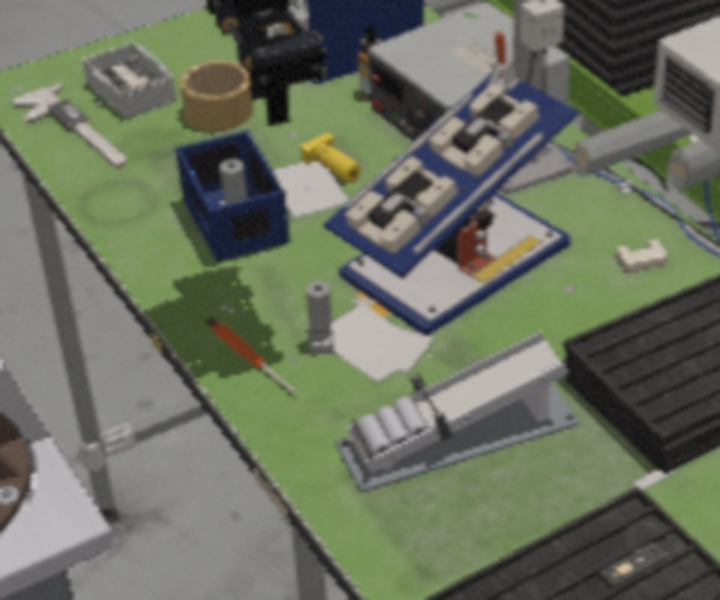

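View pics/t7.png

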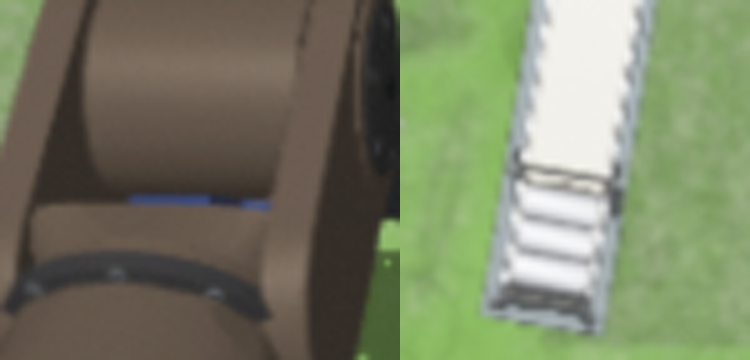

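In the scene view the post stands upright in the box at (232,180) in the crop. The last roller appears in the top view at about (286.5,240.5), against a predicted (286.9,241.4). I'll hand the job in.

```bash
python3 -c "
from cell import env
print(env.job_done())"
```

```text
the job is handed in; nothing more can be done
None
```

I lifted the stuck steel post out of the chute along its own axis and set it inside the navy box, where it stands upright. The three rollers ran down by themselves and queued at the outlet stop. I handed the job in at about 13.4 s of the allowed 38 s.

**Last checks:**
- **Post:** the final scene picture shows it standing inside the box. The arm hid the box from the top camera, so this rests on the scene view and the wrist picture taken just after release.
- **Rollers:** all three touch each other at the stop. The last one is within 1 pixel (about 3 mm) of where the queued position should appear in the top view.
- **Gripper and forces:** the gripper was clear and touching nothing, and every wrist force I read stayed below 3 N.

**Disagreements:** the top and scene views placed the box centre about 7 mm apart. The wrist view agreed with the top view to within 2 mm, so I used those two.

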